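Hang the bezel-cup feed chute beside the press and load it

TASK

Set up the gravity feed beside the black hand press at the far right of the bench: hook the feed chute's four claws into the slots of the grey upright and press it down on its yellow pad until the spring catch snaps in. Then load every pewter bezel cup on the bench into the chute, mouth up and rounded nose first, so that they slide down to the front stop in one row, and last of all set the walnut follower block in the chute behind the last cup. Leave the carnelian and the grey dop dish where they are.

Things in the scene. Friction and masses are not known exactly. Their poses are not given: they have to be found in the camera images.
- upright: Grey steel channel, 56 mm wide, 235 high, web 4 thick, fixed on a foot plate (120 mm wide, 10 high, starts 30 mm in front). Origin: on the bench under the middle of its front face; x points out of its back, z up. Slots 10 mm wide at y = -15 and +15 mm; open rows at z = 96 to 132 and 166 to 202 mm (dark marks lower down are not open).
- upright_seat (a point): Point on the upright's front face, middle, 40 mm above the bench, axes as the upright's. The chute is home when chute_back is here, axes alike. Hooking: hold chute_back level with the upright 21 to 27 mm above this point, move it along +x until rear face meets front face (claws pass the slots), then sink it: it rests on the catch about 10 mm above home.
- catch (a joint): Spring catch in the upright, 137 mm up (brass wedge nose in front, red knob behind): travel in m, 0 = nose out 5 mm, 0.009 = pushed in. The sinking chute's strike pin pushes the nose in over the last 11 mm; with the chute home it snaps out over the pin and reads 0 again. The chute's weight does not overcome it: 5 to 15 N more, downwards, do.
- chute_back (a point): Loose blue steel feed chute on its claw bracket, 0.55 kg, 243 mm long (x = 0 to -243), 40 wide, 159 high at the back; starts standing on its flat bottom rail. This point: bottom middle of its rear face; x points out of the rear, z up. Four claws at y = -15, +15 mm stick 11 mm out: 5 mm wide, necks z = 56 to 64 and 126 to 134, tips turned down to z = 36 and 106 mm.
- chute_grip (a point): Point to grasp the chute by, near its centre of mass: 115 mm in front of the rear face, 80 mm above the bottom, midway between two parallel side plates, 40 mm apart outside (close the fingers across, along the chute's y). The plates run with the sloping floor; here they reach from about 55 to 95 mm above the bottom.
- chute_pad (a point): Middle of the top of the yellow press pad (40 x 40 mm, level) at the top of the chute's back plate, 159 mm above the chute's bottom and 20 mm in front of the rear face.
- chute_stop (a point): Front lower end of the chute's floor, at the foot of the front stop (12 mm high). x runs up along the floor to the back plate (25 degrees above level), y across, z square to the floor. Trough 33 mm wide inside, walls 6 mm high, 262 mm long. The polished floor is slippery (friction about 0.2): things laid in it slide down by themselves.
- chute_load (a point): Good place to load: middle of the chute's floor, 190 mm up the slope from the stop, axes as for chute_stop.
- cup1_center (a point): Pewter bezel cup 1, open on top, 32 mm long, 28 wide, 22 high, 45 g; flat sides and tail, half-round nose (radius 14 mm). Starts standing mouth up on the bench, or is absent. Point: its middle, half-way up; x points to the nose, z to the mouth.
- cup2_center (a point): Pewter bezel cup 2, open on top, 32 mm long, 28 wide, 22 high, 45 g; flat sides and tail, half-round nose (radius 14 mm). Starts standing mouth up on the bench, or is absent. Point: its middle, half-way up; x points to the nose, z to the mouth.
- cup3_center (a point): Pewter bezel cup 3, open on top, 32 mm long, 28 wide, 22 high, 45 g; flat sides and tail, half-round nose (radius 14 mm). Starts standing mouth up on the bench, or is absent. Point: its middle, half-way up; x points to the nose, z to the mouth.
- cup4_center (a point): Pewter bezel cup 4, open on top, 32 mm long, 28 wide, 22 high, 45 g; flat sides and tail, half-round nose (radius 14 mm). Starts standing mouth up on the bench, or is absent. Point: its middle, half-way up; x points to the nose, z to the mouth.
- cup5_center (a point): Pewter bezel cup 5, open on top, 32 mm long, 28 wide, 22 high, 45 g; flat sides and tail, half-round nose (radius 14 mm). Starts standing mouth up on the bench, or is absent. Point: its middle, half-way up; x points to the nose, z to the mouth.
- follower_center (a point): Walnut follower block, 32 (x) x 28 (y) x 30 mm high, 30 g, standing on the bench. Point: its middle, half-way up. Its 32 mm length goes along the chute, either way round.
- carnelian: Polished orange-red carnelian cabochon, 40 mm across, 15 mm high, loose on the bench; leave it alone. Origin under its middle.
- dop_dish: Grey ceramic dop dish, 100 mm across, 28 mm high, loose on the bench; leave it alone. Origin under its middle.

How it is judged (in metres and radians):
On the way, in this order (a step that is already met when the one before it is completed fails the run):
1. the chute hangs in the upright's slots, pressed home, and the catch has snapped in (x of chute_back in the frame of upright between -0.005 and 0.004 m and y of chute_back in the frame of upright between -0.005 and 0.005 m and z of chute_back in the frame of upright between 0.036 and 0.044 m and angle between the x axis of chute_back and the x axis of upright, either way round below 0.08 rad and value of joint catch below 0.0015 m), for 0.2 s.
2. every cup lies in the chute in one row behind the stop, mouth up, nose first (all of step 1 and x of cup1_center in the frame of chute_stop between 0.012 and 0.155 m and y of cup1_center in the frame of chute_stop between -0.006 and 0.006 m and z of cup1_center in the frame of chute_stop between 0.007 and 0.015 m and angle between each of cup1_center, cup2_center, cup3_center, cup4_center, cup5_center's own z axis and vertical below 0.62 rad and angle between each of cup1_center, cup2_center, cup3_center, cup4_center, cup5_center's own x axis and vertical above 1.75 rad and (x of cup1_center in the frame of chute_stop below 0.021 m or distance between cup1_center and cup2_center below 0.037 m or distance between cup1_center and cup3_center below 0.037 m or distance between cup1_center and cup4_center below 0.037 m or distance between cup1_center and cup5_center below 0.037 m) and linear speed of each of cup1, cup2, cup3, cup4, cup5 below 0.02 m/s and x of cup2_center in the frame of chute_stop between 0.012 and 0.155 m and y of cup2_center in the frame of chute_stop between -0.006 and 0.006 m and z of cup2_center in the frame of chute_stop between 0.007 and 0.015 m and (x of cup2_center in the frame of chute_stop below 0.021 m or distance between cup2_center and cup1_center below 0.037 m or distance between cup2_center and cup3_center below 0.037 m or distance between cup2_center and cup4_center below 0.037 m or distance between cup2_center and cup5_center below 0.037 m) and x of cup3_center in the frame of chute_stop between 0.012 and 0.155 m and y of cup3_center in the frame of chute_stop between -0.006 and 0.006 m and z of cup3_center in the frame of chute_stop between 0.007 and 0.015 m and (x of cup3_center in the frame of chute_stop below 0.021 m or distance between cup3_center and cup1_center below 0.037 m or distance between cup3_center and cup2_center below 0.037 m or distance between cup3_center and cup4_center below 0.037 m or distance between cup3_center and cup5_center below 0.037 m) and x of cup4_center in the frame of chute_stop between 0.012 and 0.155 m and y of cup4_center in the frame of chute_stop between -0.006 and 0.006 m and z of cup4_center in the frame of chute_stop between 0.007 and 0.015 m and (x of cup4_center in the frame of chute_stop below 0.021 m or distance between cup4_center and cup1_center below 0.037 m or distance between cup4_center and cup2_center below 0.037 m or distance between cup4_center and cup3_center below 0.037 m or distance between cup4_center and cup5_center below 0.037 m) and x of cup5_center in the frame of chute_stop between 0.012 and 0.155 m and y of cup5_center in the frame of chute_stop between -0.006 and 0.006 m and z of cup5_center in the frame of chute_stop between 0.007 and 0.015 m and (x of cup5_center in the frame of chute_stop below 0.021 m or distance between cup5_center and cup1_center below 0.037 m or distance between cup5_center and cup2_center below 0.037 m or distance between cup5_center and cup3_center below 0.037 m or distance between cup5_center and cup4_center below 0.037 m)), for 0.2 s.
3. the follower block lies in the chute against the last cup (all of step 2 and x of follower_center in the frame of chute_stop between 0.012 and 0.19 m and y of follower_center in the frame of chute_stop between -0.006 and 0.006 m and z of follower_center in the frame of chute_stop between 0.01 and 0.02 m and linear speed of follower below 0.02 m/s and (distance between follower_center and cup1_center below 0.039 m or distance between follower_center and cup2_center below 0.039 m or distance between follower_center and cup3_center below 0.039 m or distance between follower_center and cup4_center below 0.039 m or distance between follower_center and cup5_center below 0.039 m)), for 0.2 s.
At the end, for the whole second after the job is handed in: Chute home on the upright (within 5 mm, height 40 +- 4 mm, square to 0.08 rad), catch out (under 1.5 mm); every cup on the chute floor in one row from the stop (gaps under 5 mm), mouth up, nose downhill; follower on the floor within 6 mm of the last cup; all at rest (all of step 3); the robot touches nothing.
It fails at once if the carnelian is moved more than 20 mm (distance of carnelian from where it was at the start of the episode above 0.02 m).
It fails at once if the dop dish is moved more than 20 mm (distance of dop_dish from where it was at the start of the episode above 0.02 m).
Of cup1, cup2, cup3, cup4, cup5 only 3 to 5 are there at a start; the rules pass over those that are not, and their reading is None.
At some moment in a run one of cup1, cup2, cup3, cup4, cup5, follower may be knocked a few centimetres aside while the robot is not near it.
It also fails if it takes over 210 s, if anything falls off the work surface, if the arm or the gripper's body presses on something with over 40 N, if the wrist force passes 120 N, or if a joint passes its speed limit or range.

ROBOT

A 7-joint arm with a two-finger parallel gripper is mounted at the origin on the work surface. World frame = base frame: x ahead of the robot, y to its left, z up, the work surface at z = 0. Lengths are in mm, angles in rad, forces in N, time in s.
With the tool pointing down it reaches from about 425 to 875 mm from the base axis. Payload 8.4 kg.
Tool frame: the origin (TCP) lies midway between the tips of the shut fingers; the grasp point (between the pads) lies 19 mm behind it; z points along the fingers, y is the direction in which the jaws open and shut (so a half turn about z gives the same grasp; the last joint's range is limited). The gripper opens to 87 mm and grips with 3 to 60 N. Pads are 19 mm wide; open, the fingers measure 117 mm over their backs; the gripper's body (75 mm by 190 mm) begins 51 mm behind the grasp point.
Start: joints at [-1.259, 0.333, 0.04, 1.465, -0.013, 1.343, -0.059], TCP at [259.571, 595.891, 222.546] pointing down, gripper open.
Joint ranges: [-2.58, 2.58], [-0.38, 2.09], [-1.3, 1.39], [0.25, 2.4], [-1.5, 4.64], [0.08, 2.09], [-2.65, 2.65]. Speed limits (rad/s): [2.22, 2.22, 2.79, 2.79, 3.14, 3.14, 3.14].

INTERFACE

Orientations are given as a rotation vector (axis times angle).
In Python, from rig import r gives the robot as it stands. Calls block until the motion is done:
- r.move_pose(position, orientation): joint-space move of the TCP to a pose.
- r.servo_line(position, orientation=None, feed=150, threshold=None): straight line of the TCP; orientation=None keeps the orientation; feed is the mean speed in mm/s. With threshold (N) it stops when the force on the tool has changed by that much, and returns True; else False.
- r.goto_joints(angles): joint-space move.
- r.grip(opening, f_grip=None): finger opening in mm; f_grip is the grip in N (None keeps the last); returns when the fingers have stopped.
- r.pause(seconds).
- r.ik(position, orientation): joint angles nearest the present ones, or None.
- r.get_image(name): name is "scene" or "top" or "wrist"; returns a dict with "image" (384x512x3 uint8, blue, green, red), "z_map" (384x512 float32, mm along the optical axis (not along the pixel's ray), 0 where there is no reading), "fx", "fy", "cx", "cy" (pixels), "distortion" ([k1, k2, p1, p2, k3] as OpenCV has them; the pictures are not rectified), "cam_to_world" (4x4, takes a point from camera to world coordinates); the wrist camera has in their place "mount" (4x4, takes a point from camera to tool coordinates, whose origin is the TCP and whose axes are the flange's). Camera axes: x right, y down, z forward; pixel columns grow to the right and rows downward; lengths in mm; the calibration is good to about 2 mm. A picture is of the moment at which its call begins: read the wrist's pose just before it.
A pose or a line that the arm cannot do raises r.PlanningError and nothing moves.
- r.sign_off(): hands the job in, once; it reports no verdict.
Trained networks look in the newest picture that a camera, given by its name, has taken for a name from the list of things; names that differ only in an ending like _2 or _b are one class to them, and where a whole thing is asked for, a point or a joint stands for the part that bears it (a point fixed in the world has none). Each returns a list of dicts, best first, with "p" (0 to 1); they miss things now and then, are a little off and sometimes report something else, mostly with a low value. They report only what shows in the picture. A call takes as long as a camera call.
- r.boxes_of(camera, label): "location" ([x, y, z] in mm, in world coordinates, good to about 4 mm: the middle of the surface that is visible of it).
Readings, each from a call of its own:
- r.current_time(): time.
- r.current_joint_pos(): joint angles.
- r.current_joint_velocities(): joint speeds.
- r.current_tau(): joint torques, N m.
- r.current_tool_pos(): TCP position.
- r.current_orientation(): TCP orientation.
- r.current_force(): force on the tool from outside, world axes, zero at the start.
- r.current_torque(): the same for the moment, N m.
- r.current_width(): finger opening in mm.
Only numpy, scipy, OpenCV 4.12 (cv2) and the standard library are available. Lean on these libraries where they do the work, as an engineer would, in place of code of your own. Each camera call takes 0.05 s, during which the arm holds its last target.

## Working session

There is one attempt and no reset: what is moved stays moved. The work goes in short steps, each a Python script; the robot and the scene stay as the last script left them, time stands still between calls to the robot, and variables do not carry over. Pictures are saved under pics/ and viewed, and the job is handed in when it is done.

```bash
ls; mkdir -p pics; python3 - <<'E'
from rig import r
import cv2
for c in ["scene","top"]:
    d=r.get_image(c); cv2.imwrite(f"pics/{c}0.png",d["image"]); print(c,d["fx"],d["cx"],d["distortion"],d["cam_to_world"])
    for l in ["upright","chute_back","cup1_center","follower_center","carnelian","dop_dish"]:
        print(l,[(round(b["p"],2),[round(v) for v in b["location"]]) for b in r.boxes_of(c,l)])
print(r.current_time(), r.current_orientation())
E
```

```text
pics
scene 421.10432824108534 261.1980031243391 [-0.05435352  0.          0.          0.          0.        ] [[ 6.34558088e-01  5.18479182e-01 -5.73162604e-01  1.11395696e+03]
 [ 7.72621165e-01 -4.44561529e-01  4.53234577e-01 -4.18811985e+02]
 [-1.98133509e-02 -7.30441226e-01 -6.82688104e-01  7.58623484e+02]
 [ 0.00000000e+00  0.00000000e+00  0.00000000e+00  1.00000000e+00]]
upright [(0.4, [425, -181, 13])]
chute_back [(0.73, [597, 297, 69])]
cup1_center [(0.71, [426, -186, 13]), (0.54, [601, 295, 69])]
follower_center [(0.59, [519, -283, 27]), (0.19, [510, -192, 13])]
carnelian []
dop_dish [(0.86, [758, 261, 12])]
top 383.72715178273705 262.0859944475524 [0.02306182 0.         0.         0.         0.        ] [[-5.35348417e-02 -9.76412425e-01  2.09171693e-01  4.19283145e+02]
 [-9.98558608e-01  5.15417312e-02 -1.49718648e-02  2.00268475e+01]
 [ 3.83764359e-03 -2.09671711e-01 -9.77764310e-01  9.09640517e+02]
 [ 0.00000000e+00  0.00000000e+00  0.00000000e+00  1.00000000e+00]]
upright [(0.85, [725, 92, 9])]
chute_back [(0.6, [509, -282, 25]), (0.18, [507, -192, 2])]
cup1_center [(0.3, [766, 258, 5]), (0.24, [768, -217, 11])]
follower_center [(0.63, [509, -283, 30])]
carnelian [(0.55, [768, -218, 12])]
dop_dish [(0.83, [766, 259, 4])]
0.7 [-6.40748245e-01 -3.07551913e+00  1.30600405e-05]
```

View pics/scene0.png

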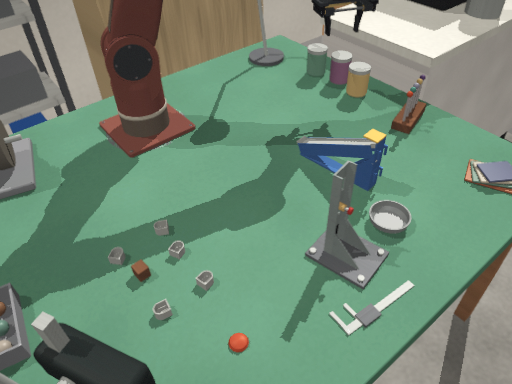

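View pics/top0.png

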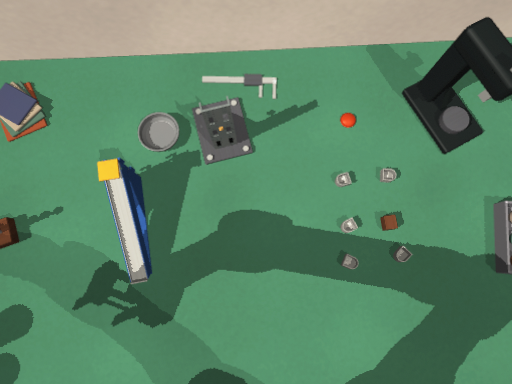

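The top view shows five cups, at pixels (345,179), (389,174), (349,225), (350,262) and (403,253). The follower is at (389,222), the carnelian at (348,120), the dish at (159,131), the upright at (222,130), and the chute runs from the pad at (109,170) to the stop at (140,275). Next I'll measure from the depth maps.

```bash
cat > h.py <<'E'
from rig import r
import numpy as np, cv2, time
from scipy.spatial.transform import Rotation as R
def down(yaw):  # tool z down, tool x at angle yaw in world
    c,s=np.cos(yaw),np.sin(yaw)
    M=np.array([[c,s,0],[s,-c,0],[0,0,-1]])
    return R.from_matrix(M).as_rotvec()
def cam(name):
    if name=="wrist":
        p=np.array(r.current_tool_pos()); o=R.from_rotvec(r.current_orientation()).as_matrix()
        d=r.get_image(name); T=np.eye(4);T[:3,:3]=o;T[:3,3]=p; d["T"]=T@np.array(d["mount"])
    else:
        d=r.get_image(name); d["T"]=np.array(d["cam_to_world"])
    d["K"]=np.array([[d["fx"],0,d["cx"]],[0,d["fy"],d["cy"]],[0,0,1.]]); d["D"]=np.array(d["distortion"],float)
    return d
def cloud(d):
    h,w=d["z_map"].shape
    u,v=np.meshgrid(np.arange(w),np.arange(h))
    n=cv2.undistortPoints(np.stack([u,v],-1).reshape(-1,1,2).astype(float),d["K"],d["D"]).reshape(h,w,2)
    z=d["z_map"].astype(float)
    P=np.stack([n[...,0]*z,n[...,1]*z,z],-1)
    W=P@d["T"][:3,:3].T+d["T"][:3,3]; W[z<=0]=np.nan
    return W
def proj(d,P):
    P=np.atleast_2d(P).astype(float); Ti=np.linalg.inv(d["T"])
    rv=cv2.Rodrigues(Ti[:3,:3])[0]
    return cv2.projectPoints(P.reshape(-1,1,3),rv,Ti[:3,3],d["K"],d["D"])[0].reshape(-1,2)
def save(d,n,crop=None,s=1):
    im=d["image"]
    if crop: x0,y0,x1,y1=crop; im=im[y0:y1,x0:x1]
    cv2.imwrite(f"pics/{n}.png",cv2.resize(im,None,fx=s,fy=s,interpolation=cv2.INTER_CUBIC))
E
python3 - <<'E'
from h import *
np.set_printoptions(precision=1,suppress=True)
for c in ["top","scene"]:
    d=cam(c);W=cloud(d); np.save(c+"W.npy",W)
    save(d,c+"_crop",(60,60,300,300) if c=="top" else (280,110,460,290),2.4 if c=="top" else 3.3)
    im=d["image"].astype(int)
    B,G,Rd=im[...,0],im[...,1],im[...,2]
    yel=(Rd>200)&(G>140)&(B<80)&(W[...,0]<900)&(W[...,2]>80)
    print(c,"pad",np.nanmean(W[yel],0),np.nanstd(W[yel],0),yel.sum())
    # table plane noise
    g=(G>Rd+30)&(G>B+20)&np.isfinite(W[...,2])
    print("table z",np.nanmedian(W[g][:,2]),np.nanstd(W[g][:,2]))
    blue=(B>Rd+30)&(B>G+20)
    print("blue",np.nanmean(W[blue],0),blue.sum())
    up=(W[...,2]>50)&(W[...,2]<245)&(abs(W[...,0]-730)<110)&(abs(W[...,1]-90)<70)
    w=W[up]; print("upr",up.sum(),np.nanmin(w,0),np.nanmax(w,0))
    t=w[w[:,2]>200]; print("upr top",len(t),np.nanmean(t,0)); 
E
```

```text
top pad [632.7 314.9 158.9] [12.9 20.2  1.9] 375
table z 0.09848117905710296 3.8679822025803015
blue [579.3 313.   52.6] 1540
upr 904 [712.   61.3  50.2] [743.5 121.4 238.2]
upr top 309 [720.2  89.7 223.2]
scene pad [nan nan nan] [nan nan nan] 0
table z 0.4564887902859027 5.9296072891946885
blue [337.8 214.5  -5.5] 2388
upr 1553 [717.   59.6  50.1] [778.2 125.4 237.8]
upr top 403 [730.5  88.7 221.2]<stdin>:9: RuntimeWarning: Mean of empty slice
  var = nanvar(a, axis=axis, dtype=dtype, out=out, ddof=ddof,
```

View pics/top_crop.png

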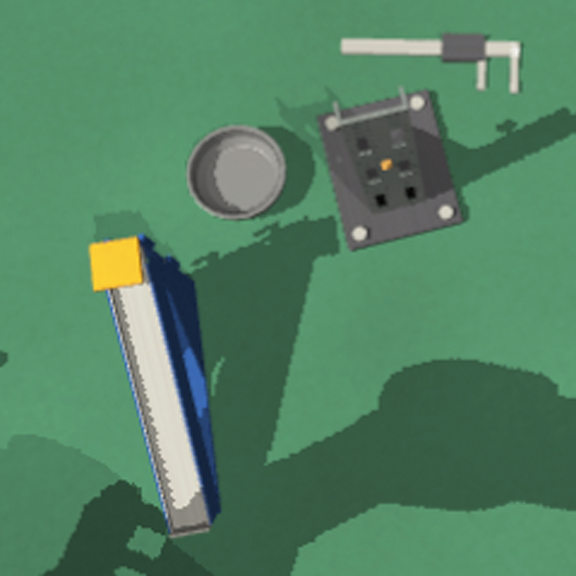

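View pics/scene_crop.png

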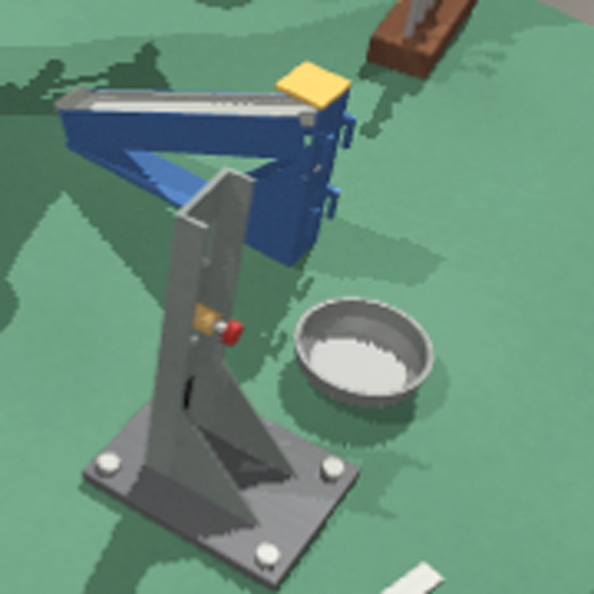

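```bash
python3 - <<'E'
from h import *
np.set_printoptions(precision=2,suppress=True)
W=np.load("topW.npy")
# upright web front face: points within, robust plane fit vertical
m=(W[...,2]>45)&(W[...,2]<228)&(abs(W[...,0]-722)<40)&(abs(W[...,1]-90)<45)
w=W[m]
def fitline(w,tol,it=20):
    sel=np.ones(len(w),bool)
    for i in range(it):
        A=np.c_[w[sel,1],np.ones(sel.sum())]
        k=np.linalg.lstsq(A,w[sel,0],rcond=None)[0]
        res=w[:,0]-k[0]*w[:,1]-k[1]; sel=abs(res)<max(tol,15-2*i)
    return k,res,sel
k,res,sel=fitline(w,3)
yaw=-np.arctan(k[0]); print("upright yaw",yaw,"x at y=90",k[0]*90+k[1],sel.sum(),len(w),res[sel].std())
s=w[sel]; ex=np.array([np.cos(yaw),np.sin(yaw)]); ey=np.array([-np.sin(yaw),np.cos(yaw)])
yy=s[:,:2]@ey; xx=s[:,:2]@ex
for z0 in range(50,230,30):
    q=(s[:,2]>=z0)&(s[:,2]<z0+30); print(z0,q.sum(),np.percentile(yy[q],[0,1,99,100]),np.median(xx[q]))
mid=(np.percentile(yy,0.5)+np.percentile(yy,99.5))/2; print("center",mid,np.ptp(yy), "origin",ex*np.median(xx)+ey*mid)
# table near
for (a,b) in [(640,90),(600,250),(480,-200)]:
    q=(abs(W[...,0]-a)<30)&(abs(W[...,1]-b)<30)&(W[...,2]<15); print("tbl",a,b,np.nanmedian(W[q][:,2]),W[q][:,2].std())
# chute: points z>20 region
m=(abs(W[...,0]-530)<150)&(abs(W[...,1]-285)<60)&(W[...,2]>20)
w=W[m]; 
d=cam("top"); im=d["image"].astype(int)
pad=(im[...,2]>200)&(im[...,1]>140)&(im[...,0]<90)&(abs(W[...,2]-159)<6)&(abs(W[...,0]-640)<60)
p=W[pad]; print("pad z",np.median(p[:,2]),len(p))
rc=cv2.minAreaRect(p[:,:2].astype(np.float32)); print("padrect",rc)
# floor fit: whitish points plane
fl=m&(im.min(-1)>110)&(abs(W[...,2]-100)<70)&~pad
f=W[fl]; c=f.mean(0); 
u,s_,vt=np.linalg.svd(f-c); print("floor n",len(f),c,vt,s_/np.sqrt(len(f)), "slope",np.degrees(np.arcsin(abs(vt[0,2]))),"yaw",np.arctan(vt[0,1]/vt[0,0]))
save(d,"t1")
E
```

```text
upright yaw 0.202114762458674 x at y=90 718.5582968519817 767 787 0.6687041023137129
50 106 [-85.28 -83.84 -30.08 -29.5 ] 721.885367213276
80 114 [-85.11 -84.66 -29.99 -29.72] 722.048875381028
110 90 [-84.93 -84.63 -29.65 -29.39] 721.9266551840223
140 159 [-85.23 -84.65 -30.7  -30.08] 721.929217894385
170 109 [-85.09 -84.67 -29.89 -29.59] 721.9775189327248
200 168 [-85.01 -84.33 -29.8  -28.06] 721.9580850036155
center -57.34639472437627 57.22286069537947 origin [718.79  88.75]
tbl 640 90 0.09651553079999076 1.6091449117816494
tbl 600 250 -0.062583200091467 1.5966637554875567
tbl 480 -200 0.1864759771513036 2.2476803029121153
pad z 159.0364710906086 374
padrect ((632.3428955078125, 316.1454772949219), (39.95865249633789, 40.44641876220703), 8.350211143493652)
floor n 1737 [522.74 303.52  82.31] [[-0.9  -0.1  -0.43]
 [-0.1   0.99 -0.02]
 [ 0.43  0.02 -0.9 ]] [66.74 10.53  3.19] slope 25.20855552222717 yaw 0.11446548527794162
```

```bash
python3 - <<'E'
from h import *
np.set_printoptions(precision=2,suppress=True)
d=cam("top");W=cloud(d); im=d["image"].astype(int)
# footprint of trough: floor plane height approx z = 82.3+tan25*(s), take points within +-12 of plane
yaw=0.14; 
for it in range(4):
    ex=np.array([np.cos(yaw),np.sin(yaw)]); ey=np.array([-np.sin(yaw),np.cos(yaw)])
    c0=np.array([632.34,316.15])
    X=(W[...,:2]-c0)@ex; Y=(W[...,:2]-c0)@ey; Z=W[...,2]
    zf=Z-np.tan(np.radians(25))*X
    q=(X>-215)&(X<-25)&(abs(Y)<30)&(Z>25)
    if it==0: print(np.nanpercentile(zf[q],[5,25,50,75,95]))
    z0=np.nanmedian(zf[q]); q&=(abs(zf-z0)<10)
    ys=[];xs=[];wd=[]
    for x in np.arange(-210,-30,8):
        b=q&(X>=x)&(X<x+8)
        if b.sum()<15: continue
        lo,hi=np.percentile(Y[b],[2,98]); xs.append(x+4);ys.append((lo+hi)/2);wd.append(hi-lo)
    k=np.polyfit(xs,ys,1); yaw+=np.arctan(k[0])
    print(yaw,k,np.array(wd),np.array(ys)-np.polyval(k,xs))
E
```

```text
[106.34 130.76 132.58 134.44 139.7 ]
0.12413675718561691 [-0.02 -0.05] [38.68 38.48 38.37 39.06 39.04 37.78 38.26 38.94 39.85 38.56 39.27 39.09
 37.92 38.24 38.7  38.59 39.1  38.66 38.96 38.63 39.26 38.94 39.01] [ 0.07 -0.08 -0.12  0.15  0.25 -0.26 -0.19  0.01  0.45 -0.27  0.34 -0.03
 -0.15 -0.41  0.23 -0.09 -0.07 -0.16  0.36 -0.14  0.15 -0.12  0.08]
0.12415546888710173 [ 0.   -0.06] [38.65 38.47 38.44 38.88 38.98 37.81 38.3  38.55 40.07 38.59 39.28 39.15
 37.97 38.17 38.68 38.23 39.11 38.66 38.97 38.63 39.25 38.86 39.07] [ 0.09 -0.05 -0.09  0.07  0.28 -0.25  0.02 -0.18  0.37 -0.24  0.37 -0.01
 -0.15 -0.43  0.24 -0.27 -0.06 -0.12  0.34 -0.14  0.2  -0.11  0.12]
0.12415549804063253 [ 0.   -0.06] [38.65 38.47 38.44 38.88 38.98 37.81 38.3  38.55 40.07 38.59 39.28 39.15
 37.97 38.17 38.68 38.23 39.11 38.66 38.97 38.63 39.25 38.86 39.07] [ 0.09 -0.05 -0.09  0.07  0.28 -0.25  0.02 -0.18  0.37 -0.24  0.37 -0.01
 -0.15 -0.43  0.24 -0.27 -0.06 -0.12  0.34 -0.14  0.2  -0.11  0.12]
0.12415549808605483 [ 0.   -0.06] [38.65 38.47 38.44 38.88 38.98 37.81 38.3  38.55 40.07 38.59 39.28 39.15
 37.97 38.17 38.68 38.23 39.11 38.66 38.97 38.63 39.25 38.86 39.07] [ 0.09 -0.05 -0.09  0.07  0.28 -0.25  0.02 -0.18  0.37 -0.24  0.37 -0.01
 -0.15 -0.43  0.24 -0.27 -0.06 -0.12  0.34 -0.14  0.2  -0.11  0.12]
```

```bash
cat >> h.py <<'E'
UP=np.array([718.8,88.75]); UY=0.202
def ax(y): return np.array([np.cos(y),np.sin(y)]),np.array([-np.sin(y),np.cos(y)])
E
python3 - <<'E'
from h import *
np.set_printoptions(precision=2,suppress=True)
CY=0.124; ex,_=ax(CY); back=np.array([632.34,316.15])+20*ex; g=back-115*ex; print(g)
ux,uy=ax(UY); G2=UP-115*ux
for off in (0,np.pi):
    for p,o in [((*g,61),down(CY+off)),((*G2,125),down(UY+off)),((*(UP-20*ux),230),down(UY+off))]:
        q=r.ik(p,o); print(off,p,None if q is None else np.array(q))
d=cam("wrist"); print(np.array(d["mount"])); save(d,"w0")
E
```

```text
[538.07 304.4 ]
0 (np.float64(538.0694246449015), np.float64(304.4001650131297), 61) [-1.02  0.44  0.55  1.74 -0.26  1.03 -1.83]
0 (np.float64(606.1382628791151), np.float64(65.67765748987216), 125) [-0.72  0.37  0.68  1.71 -0.26  1.14 -1.34]
0 (np.float64(699.2066544137591), np.float64(84.73741869389082), 230) [-0.64  0.51  0.69  1.33 -0.32  1.42 -1.34]
3.141592653589793 (np.float64(538.0694246449015), np.float64(304.4001650131297), 61) [-0.73  0.4   0.18  1.73 -0.08  1.02  1.17]
3.141592653589793 (np.float64(606.1382628791151), np.float64(65.67765748987216), 125) [-0.55  0.34  0.46  1.71 -0.16  1.13  1.72]
3.141592653589793 (np.float64(699.2066544137591), np.float64(84.73741869389082), 230) [-0.48  0.46  0.43  1.32 -0.19  1.4   1.72]
[[  -0.     -0.97   -0.26   70.55]
 [   1.     -0.     -0.      0.29]
 [   0.     -0.26    0.97 -161.24]
 [   0.      0.      0.      1.  ]]
```

View pics/w0.png

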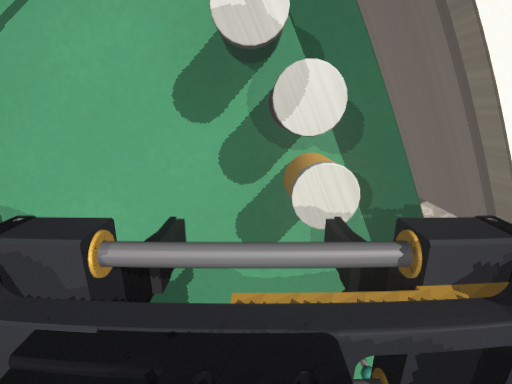

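The wrist view shows the fingers at the lower left and right. The gripper is wide along the jaw axis and the camera is on tool +x. I'll use the grasp turned by pi, so the camera faces away from the upright.

```bash
python3 - <<'E'
from h import *
np.set_printoptions(precision=2,suppress=True)
CY=0.124; ex,_=ax(CY); g=np.array([538.07,304.4]); o=down(CY+np.pi)
r.grip(87)
r.move_pose([*g,190],o); 
print(r.servo_line([*g,61],o,feed=120,threshold=8), r.current_tool_pos())
print(r.grip(30,f_grip=40), r.current_width(), r.current_force())
r.servo_line([*g,90],o,feed=40)
print(r.current_width(), r.current_force(), r.current_torque(), r.current_time())
d=cam("scene"); save(d,"s1",(230,60,450,280),2.6); d=cam("top"); save(d,"t2",(60,60,300,300),2.4)
E
```

```text
False [538.6  304.73  61.87]
False 39.647159371042214 [ 0.36 -0.6   1.01]
39.73669251848552 [-0.48  0.11 -6.57] [0.01 0.15 0.01] 5.6083
```

View pics/s1.png

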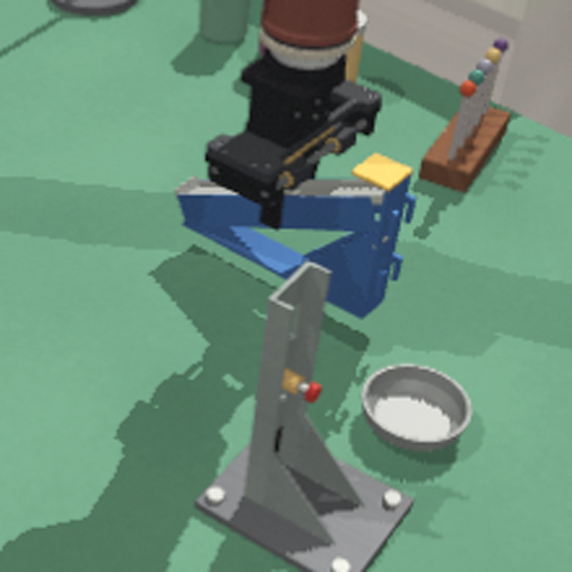

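The chute is clear of the bench and hangs level. Next I'll carry it to a standoff in front of the upright and measure it against the upright.

```bash
cat >> h.py <<'E'
def chute_pose(name="top",tag=None,yaw=UY):
    d=cam(name);W=cloud(d); im=d["image"].astype(int)
    pad=(im[...,2]>190)&(im[...,1]>130)&(im[...,0]<100)&(im[...,2]>im[...,0]+110)&(im[...,1]>im[...,0]+70)&(W[...,2]>150)&(W[...,2]<290)&(W[...,0]>480)
    p=W[pad]; z=np.median(p[:,2]); p=p[abs(p[:,2]-z)<5]
    rc=cv2.minAreaRect(p[:,:2].astype(np.float32))
    A=np.c_[p[:,:2]-p[:,:2].mean(0),np.ones(len(p))]; k=np.linalg.lstsq(A,p[:,2],rcond=None)[0]
    ex,ey=ax(yaw)
    print("pad",rc,"z",z,"tilt along x,y",k[:2]@ex,k[:2]@ey,len(p))
    if tag: save(d,tag,(60,60,300,300),2.4)
    return d,W,rc,z
def floorline(W,c0,yaw,zpad):
    for it in range(4):
        ex,ey=ax(yaw)
        X=(W[...,:2]-c0)@ex; Y=(W[...,:2]-c0)@ey; Z=W[...,2]
        zf=Z-np.tan(np.radians(25))*X; z0=132.6-159+zpad
        q=(X>-215)&(X<-25)&(abs(Y)<30)&(abs(zf-z0)<9)
        ys=[];xs=[]
        for x in np.arange(-210,-30,8):
            b=q&(X>=x)&(X<x+8)
            if b.sum()<15: continue
            lo,hi=np.percentile(Y[b],[2,98])
            if 37<hi-lo<41.5: xs.append(x+4);ys.append((lo+hi)/2)
        k=np.polyfit(xs,ys,1); yaw+=np.arctan(k[0])
    print("floor yaw",yaw,"mid offset at pad",k[1],"bins",len(xs)); return yaw
E
python3 - <<'E'
from h import *
np.set_printoptions(precision=2,suppress=True)
ux,uy=ax(UY); o=down(UY+np.pi)
g=np.array([538.3,304.5])
r.servo_line([*g,150],None,feed=100)
t=UP-(115+60)*ux
r.servo_line([*t,150],o,feed=120); r.servo_line([*t,125.3],o,feed=60); r.pause(.3)
print(r.current_tool_pos(), R.from_rotvec(r.current_orientation()).as_matrix()[:,0], r.current_width(), r.current_time())
d,W,rc,z=chute_pose("top","t3"); c=np.array(rc[0])
try: floorline(W,c,UY,z)
except Exception as e: print(e)
rel=c+20*ux-UP; print("chute_back in upright x,y",rel@ux,rel@uy,"z",z-159)
d=cam("scene"); save(d,"s2",(230,60,450,280),2.6)
E
```

```text
[547.56  53.68 125.62] [-0.98 -0.2  -0.  ] 39.73290660400106 9.5583
pad ((0.0, 0.0), (0.0, 0.0), 0.0) z nan tilt along x,y 0.0 0.0 0
expected non-empty vector for x
chute_back in upright x,y -701.9906699153549 57.26670110262052 z nan
  return _methods._mean(a, axis=axis, dtype=dtype,
  ret = ret.dtype.type(ret / rcount)
h.py:39: RuntimeWarning: Mean of empty slice.
  A=np.c_[p[:,:2]-p[:,:2].mean(0),np.ones(len(p))]; k=np.linalg.lstsq(A,p[:,2],rcond=None)[0]
  ret = um.true_divide(
```

View pics/s2.png

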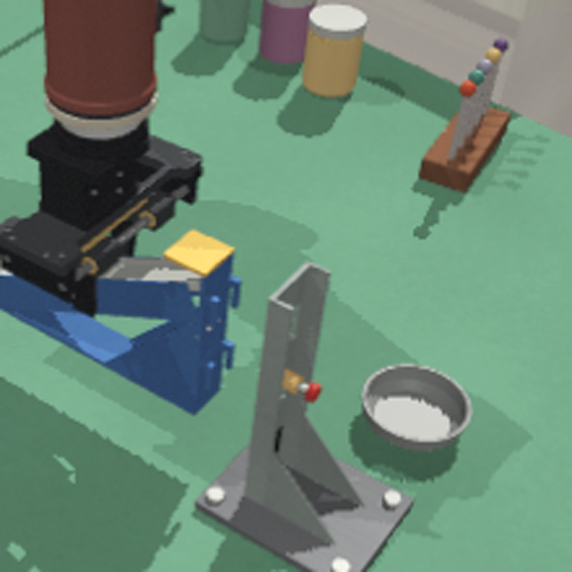

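View pics/t3.png

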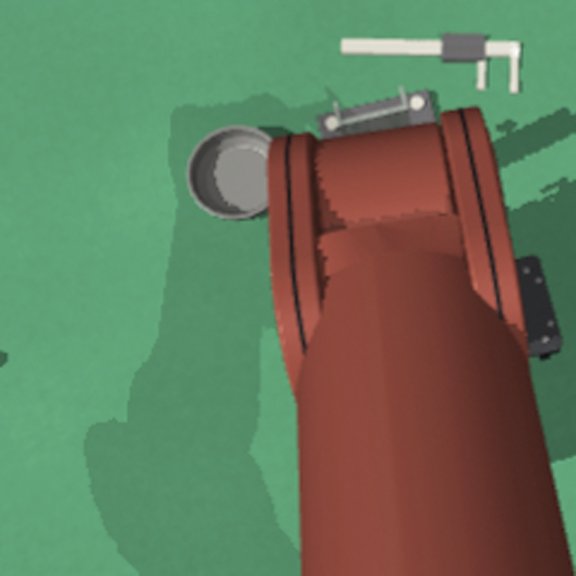

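The arm blocks the top camera, so I'll measure from the scene camera, which sees both the pad and the upright.

```bash
python3 - <<'E'
from h import *
np.set_printoptions(precision=2,suppress=True)
ux,uy=ax(UY)
d,W,rc,z=chute_pose("scene"); c=np.array(rc[0])
rel=c+20*ux-UP; print("chute_back in upright x,y",rel@ux,rel@uy,"z",z-159)
X=(W[...,:2]-UP)@ux; Y=(W[...,:2]-UP)@uy; Z=W[...,2]
m=(abs(X-15)<50)&(abs(Y)<45)&(Z>210)&(Z<245)
t=m&(Z>232); print("top z",np.median(Z[m&(Z>230)]), "top pts X",np.percentile(X[t],[1,5,50,95,99]),"Y",np.percentile(Y[t],[1,5,50,95,99]),t.sum())
for z0 in range(150,235,20):
  q=(abs(X-15)<50)&(abs(Y)<45)&(Z>z0)&(Z<z0+20); print(z0,"Y",np.percentile(Y[q],[1,3,50,97,99]),"X",np.percentile(X[q],[1,3,50,97]))
# back face of web and outer flange face plane
save(d,"s2z",(290,130,420,270),4)
# upright face seen: right flange (y=-28) outer
q=(abs(Y+28)<5)&(X>3)&(X<25)&(Z>100)&(Z<225); print("flange Y",np.median(Y[q]),q.sum(),np.polyfit(X[q],Y[q],1))
q=(abs(Y)<22)&(abs(X-4)<4)&(Z>150)&(Z<225); print("web back X",np.median(X[q]),q.sum(),np.polyfit(Y[q],X[q],1))
E
```

```text
pad ((653.0549926757812, 64.22655487060547), (48.866981506347656, 20.12787437438965), 51.47503662109375) z 223.15229843187285 tilt along x,y 0.04254095804249895 -0.002360909990698186 12
chute_back in upright x,y -49.32834832804772 -10.834457401313504 z 64.15229843187285
top z 234.6403448311886 top pts X [ 2.73  2.86  6.66 21.69 22.96] Y [-29.5  -28.79  -4.38  25.6   27.77] 97
150 Y [-30.57 -29.91  12.01  25.98  26.37] X [ 3.62  4.12 11.91 22.68]
170 Y [-30.11 -29.77  -9.57  25.65  27.27] X [ 3.3   3.82 12.91 23.25]
190 Y [-29.84 -29.64   9.61  25.    25.95] X [ 3.56  4.58 12.56 22.64]
210 Y [-30.01 -29.52   0.61  25.18  26.1 ] X [ 3.43  4.03 10.24 22.42]
230 Y [-29.83 -29.27  -4.38  25.88  27.41] X [ 2.73  2.78  7.05 22.04]
flange Y -28.14953134331858 436 [  0.01 -28.31]
web back X 6.792895544541924 102 [-0.05  7.22]
```

View pics/s2z.png

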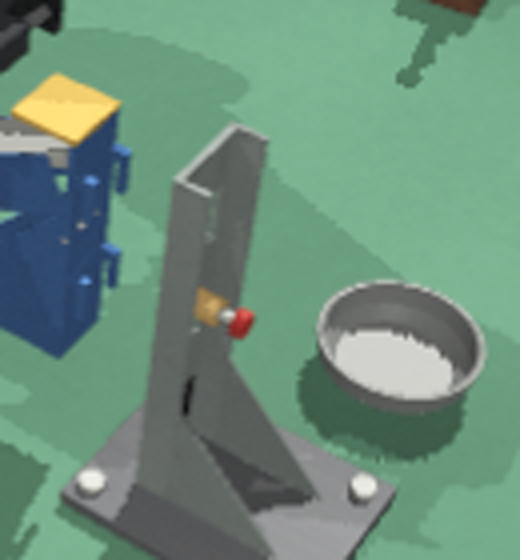

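```bash
sed -i 's/    pad=(im\[.*$/    pad=(im[...,2]>im[...,0]+60)\&(im[...,1]>im[...,0]+35)\&(im[...,2]>150)\&(W[...,2]>150)\&(W[...,2]<290)\&(W[...,0]>480)\&(abs(W[...,1])<400)/' h.py; python3 - <<'E'
from h import *
np.set_printoptions(precision=2,suppress=True)
ux,uy=ax(UY)
d,W,rc,z=chute_pose("scene"); c=np.array(rc[0])
rel=c+20*ux-UP; print("chute_back in upright x,y",rel@ux,rel@uy,"z",z-159)
X=(W[...,:2]-UP)@ux; Y=(W[...,:2]-UP)@uy; Z=W[...,2]
# chute side (-y) plate plane: blue
q=(abs(Y+20)<8)&(X<-75)&(X>-280)&(Z>60)&(Z<215)
k=np.polyfit(X[q],Y[q],1); 
for i in range(5): 
    rs=abs(Y[q]-np.polyval(k,X[q])); s=rs<3; k=np.polyfit(X[q][s],Y[q][s],1)
print("side plate Y vs X",k,q.sum(),s.sum(), np.polyval(k,-60))
E
```

```text
pad ((643.983154296875, 72.55564880371094), (40.8814697265625, 43.74510192871094), 12.27392292022705) z 223.64605975106406 tilt along x,y -0.0054243521490030065 0.0069198115214754025 269
chute_back in upright x,y -56.54467322042905 -0.8546421541714831 z 64.64605975106406
side plate Y vs X [ -0.   -20.62] 1428 1330 -20.532953267442668
```

The chute is square to the upright, about 0.4 mm off laterally and 24 mm above home. I'll move in to hook it.

```bash
python3 - <<'E'
from h import *
np.set_printoptions(precision=2,suppress=True)
ux,uy=ax(UY); o=down(UY+np.pi); b=UP+0.4*uy
def rel():
    p=np.array(r.current_tool_pos()); q=p[:2]-UP; return q@ux+115,q@uy,p[2]-61.5
f0=np.array(r.current_force())
r.servo_line([*(b-(115+15)*ux),125.3],o,feed=60); r.pause(.2); print(rel(),r.current_force())
print(r.servo_line([*(b-(115-5)*ux),125.3],o,feed=15,threshold=8)); print(rel(),r.current_force()-f0,r.current_time())
d=cam("scene"); save(d,"s3",(270,110,420,270),3.7)
E
```

```text
(np.float64(-15.2272947325649), np.float64(0.36169708021435576), np.float64(63.91229927191233)) [ 0.55 -0.91 -5.02]
True
(np.float64(-0.8957773965971683), np.float64(0.38909631547361684), np.float64(62.22729522417575)) [ 0.55 -0.08 -0.38] 11.85
```

View pics/s3.png

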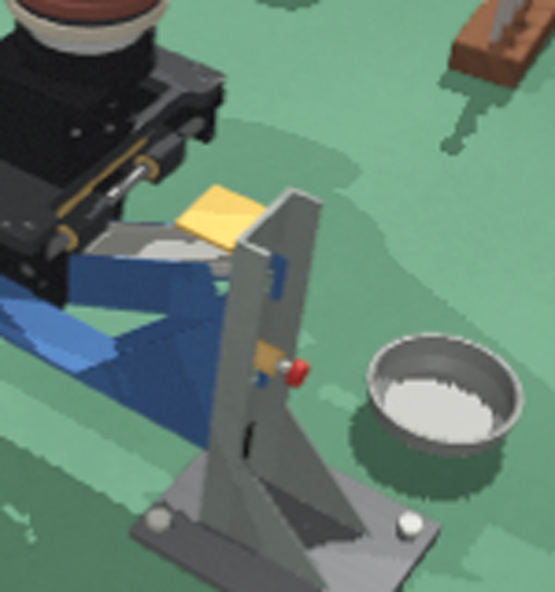

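The claws are through the slots, with blue showing behind the web at (277,275). Now I'll sink the chute.

```bash
python3 - <<'E'
from h import *
np.set_printoptions(precision=2,suppress=True)
ux,uy=ax(UY); o=down(UY+np.pi); 
def rel():
    p=np.array(r.current_tool_pos()); q=p[:2]-UP; return q@ux+115,q@uy,p[2]-61.5
p=np.array(r.current_tool_pos()); f0=np.array(r.current_force())
print(r.servo_line([p[0],p[1],108],None,feed=15,threshold=6)); print(rel(),r.current_force(),r.current_time())
d,W,rc,z=chute_pose("scene"); print(z-159); save(d,"s4",(270,110,420,270),3.7)
E
```

```text
True
(np.float64(-1.4666569451190838), np.float64(0.3726805024523742), np.float64(46.26781093481641)) [-0.43 -0.31  2.78] 12.9833
pad ((698.300537109375, 83.55351257324219), (37.57917022705078, 42.28392028808594), 14.06086540222168) z 207.50248492742946 tilt along x,y 0.023603764310810797 0.01331909936949593 219
48.502484927429464
```

View pics/s4.png

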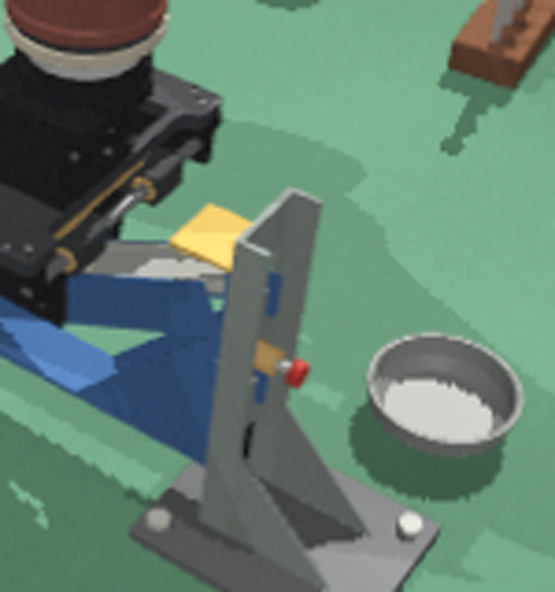

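```bash
python3 - <<'E'
from h import *
np.set_printoptions(precision=2,suppress=True)
ux,uy=ax(UY); o=down(UY+np.pi)
p=np.array(r.current_tool_pos())
r.grip(70); r.servo_line([p[0],p[1],235],None,feed=120)
d,W,rc,z=chute_pose("scene"); print(z-159); 
r.grip(0); q=UP-22*ux
r.servo_line([*q,235],o,feed=120)
f0=np.array(r.current_force())
print(r.servo_line([*q,192],o,feed=20,threshold=4)); print(r.current_tool_pos(),r.current_force()-f0)
for zt in (-2,-4,-6,-8,-10,-12,-14):
    z0=208+zt
    hit=r.servo_line([*q,z0],o,feed=15,threshold=25); p=r.current_tool_pos()
    print(z0,hit,p[2],(r.current_force()-f0)[2])
    if hit or (r.current_force()-f0)[2]>22: break
r.servo_line([*q,240],o,feed=100)
d,W,rc,z=chute_pose("scene"); print(z-159,r.current_time()); save(d,"s5",(270,110,420,270),3.7)
E
```

```text
pad ((698.2315063476562, 84.18528747558594), (36.745086669921875, 42.53391647338867), 14.452402114868164) z 207.54956802144017 tilt along x,y 0.019412118917723983 0.008063297673124645 211
48.549568021440166
True
[697.22  84.32 207.36] [-1.23  0.2   5.41]
206 False 207.11581920802215 8.882354502069198
204 False 206.146166750899 13.717945593593525
202 False 201.6331426120347 0.443623614184979
200 False 199.6211860650124 0.9875749986489162
198 False 199.10374349469106 7.758382096327756
196 False 198.89336226073468 17.44060831964638
194 False 198.74605169889978 27.36291890026453
pad ((697.67041015625, 83.08425903320312), (35.89844512939453, 41.28993606567383), 13.86910629272461) z 198.81620362433904 tilt along x,y 0.009341052041319974 0.024434483395544267 208
39.81620362433904 21.3
```

View pics/s5.png

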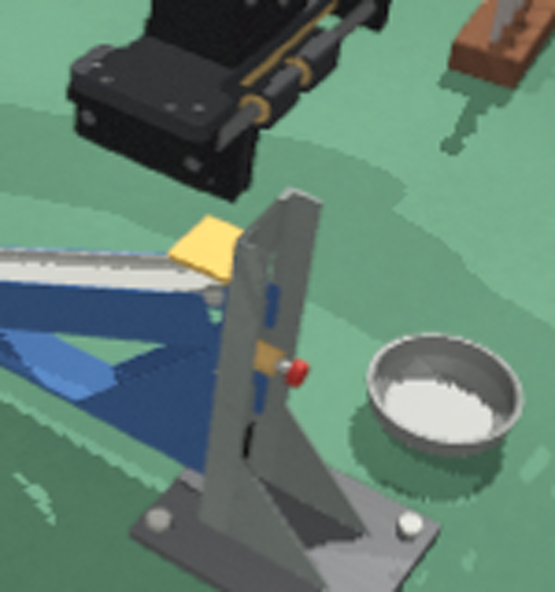

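The chute is home at 39.8 mm. The press force dropped as the catch snapped past, and the red knob is back out at (292,372). Now the cups.

```bash
python3 - <<'E'
from h import *
np.set_printoptions(precision=1,suppress=True)
r.grip(87)
# compute cup locs from earlier top cloud
W=np.load("topW.npy")
for n,(u,v) in dict(A=(345,179),B=(389,174),C=(349,225),D=(350,262),E=(403,253),F=(389,222),car=(348,120)).items():
    print(n,np.nanmedian(W[v-2:v+3,u-2:u+3].reshape(-1,3),0))
o=down(UY+np.pi)
for z in (330,):
    try: r.move_pose([590,-210,z],down(np.pi)); break
    except r.PlanningError as e: print(e)
print(r.current_tool_pos())
d=cam("wrist"); save(d,"w1",None,1.5); d=cam("top"); save(d,"t4",(300,90,440,290),3)
E
```

```text
A [ 622.9 -195.8    4.5]
B [ 629.7 -303.     4.1]
C [ 511.2 -193.9    4.2]
D [ 425.5 -187.4    3.7]
E [ 439.8 -312.8    3.6]
F [ 510.6 -280.2   29.7]
car [ 769.2 -215.2   14.1]
[ 591.  -207.5  329.1]
```

View pics/w1.png

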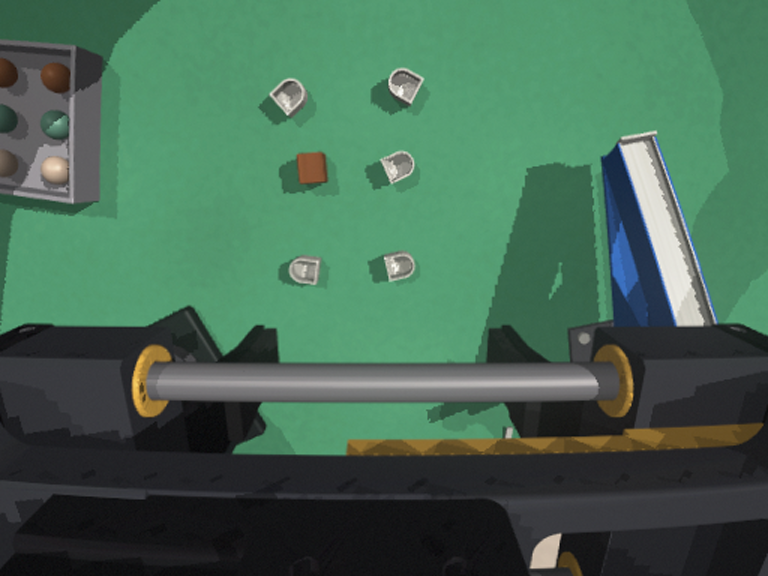

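View pics/t4.png

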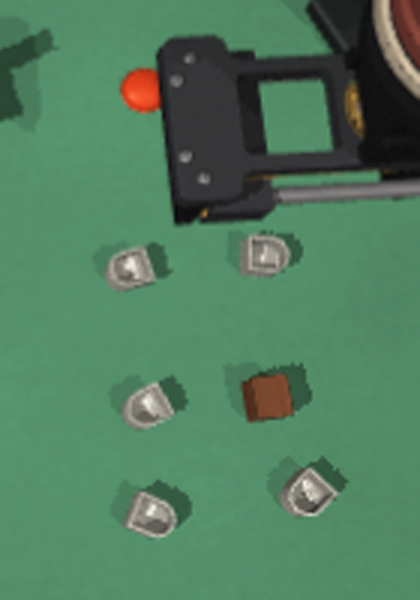

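The wrist view shows all five cups (768x576 view pixels): (288,97), (405,85), (398,166), (400,266) and (305,270). The follower is at (312,168). I'll fit the cup shapes and check the floor geometry and IK.

```bash
cat >> h.py <<'E'
from scipy.optimize import least_squares
from scipy import ndimage
def sdD(p,q):
    x,y,a=p; c,s=np.cos(a),np.sin(a); d=q-[x,y]
    X=d@[c,s]; Y=d@[-s,c]
    return np.where(X<2,np.maximum(abs(Y)-14,-16-X),np.hypot(np.maximum(X-2,0),Y)-14)
def find_cups(d,W,xr=(400,700),yr=(-400,-90)):
    im=d["image"].astype(int); Z=W[...,2]
    m=(Z>10)&(Z<40)&(W[...,0]>xr[0])&(W[...,0]<xr[1])&(W[...,1]>yr[0])&(W[...,1]<yr[1])
    m=ndimage.binary_closing(m,iterations=1)&np.isfinite(Z)
    lab,n=ndimage.label(m,np.ones((3,3))); out=[]
    for i in range(1,n+1):
        k=lab==i
        if k.sum()<80: continue
        P=W[k]; top=np.percentile(P[:,2],95); col=im[k].mean(0)
        if np.ptp(P[:,0])>60 or np.ptp(P[:,1])>60: continue
        if col[2]-col[0]>35 or top>26:
            t=P[P[:,2]>top-4]; rc=cv2.minAreaRect(t[:,:2].astype(np.float32)); out.append(("F",*rc[0],rc,top)); continue
        rim=P[P[:,2]>top-3][:,:2]; c=rim.mean(0); best=None
        for a in np.arange(0,2*np.pi,np.pi/6):
            s=least_squares(lambda p:sdD(p,rim)+1.2,[*c,a],loss="soft_l1",f_scale=0.7,x_scale=[1,1,.1])
            if best is None or s.cost<best.cost: best=s; 
        out.append(("C",best.x[0],best.x[1],best.x[2]%(2*np.pi),top,best.cost/len(rim),len(rim)))
    return out
E
python3 - <<'E'
from h import *
np.set_printoptions(precision=2,suppress=True)
d=cam("wrist");W=cloud(d)
for c in find_cups(d,W): print(c)
W=np.load("topW.npy"); ex,ey=ax(.124); c0=np.array([632.34,316.15])
X=(W[...,:2]-c0)@ex; Y=(W[...,:2]-c0)@ey; Z=W[...,2]
q=(abs(Y)<11)&(X>-205)&(X<-40)&(Z>20); k=np.polyfit(X[q],Z[q],1)
for i in range(8): s=abs(Z[q]-np.polyval(k,X[q]))<3; k=np.polyfit(X[q][s],Z[q][s],1)
print("floor",k,np.degrees(np.arctan(k[0])),s.mean(), "z at X=-217.4 (stop) ",np.polyval(k,-217.4))
q=(abs(Y)<11)&(X<-195)&(X>-235)&(Z>20)
for x in range(-232,-196,3):
    b=q&(X>=x)&(X<x+3); print(x,np.percentile(Z[b],[5,50,95]) if b.sum() else None)
E
```

```text
('C', np.float64(427.0694433563774), np.float64(-185.81776580372855), np.float64(4.259933955029947), np.float64(22.452554064070398), np.float64(0.22735394895383154), 93)
('C', np.float64(437.36663864770424), np.float64(-304.74343941559925), np.float64(2.2609085298477996), np.float64(22.3795846596739), np.float64(0.19036691571919095), 87)
('C', np.float64(509.3780206253862), np.float64(-189.45844271791702), np.float64(1.9892589542091534), np.float64(22.394888601201295), np.float64(0.16862973051416966), 81)
('F', 513.1575317382812, -284.1544189453125, ((513.1575317382812, -284.1544189453125), (27.761171340942383, 31.09808921813965), 89.88700103759766), np.float64(30.43152857868131))
('C', np.float64(621.0525930603698), np.float64(-186.79667598773094), np.float64(1.8116089037607095), np.float64(22.26704944634588), np.float64(0.18981000160878028), 76)
('C', np.float64(626.402765364016), np.float64(-298.05391294091436), np.float64(4.571422762831171), np.float64(22.185670189509352), np.float64(0.1717257726942161), 75)
floor [  0.47 132.79] 25.097731008109612 0.9478054567022538 z at X=-217.4 (stop)  30.963150171591423
-232 None
-229 [38.32 39.25 41.14]
-226 [36.65 40.09 41.79]
-223 [31.28 35.07 39.36]
-220 [27.89 30.59 32.8 ]
-217 [30.9  32.62 33.43]
-214 [29.53 34.65 36.79]
-211 [34.33 35.46 38.25]
-208 [32.86 35.86 38.03]
-205 [34.76 37.2  41.41]
-202 [36.54 39.15 40.18]
-199 [37.98 39.96 42.74]
```

```bash
cat >> h.py <<'E'
a25=np.radians(25); ux,uy=ax(UY)
S=np.array([*(np.cos(a25)*ux),np.sin(a25)]); N=np.array([*(-np.sin(a25)*ux),np.cos(a25)])
STOP=np.array([*(UP-237.4*ux),71.0])
def place_pose(xpos,h,flip=False,goff=4,yoff=0):
    # cup nose along tool x (flip: -x). grip centre goff behind cup centre
    x=S if flip else -S; z=-N; y=np.cross(z,x)
    o=R.from_matrix(np.c_[x,y,z]).as_rotvec()
    return STOP+S*(xpos+goff)+N*h+np.array([*(uy*yoff),0]),o
E
python3 - <<'E'
from h import *
np.set_printoptions(precision=2,suppress=True)
lo=np.array([-2.58,-.38,-1.3,.25,-1.5,.08,-2.65]);hi=np.array([2.58,2.09,1.39,2.4,4.64,2.09,2.65])
for flip in (0,1):
  for x in (25,60,95,130,160,185):
    for h in (10,60):
      p,o=place_pose(x,h,flip); q=r.ik(p,o); print(flip,x,h,p,None if q is None else (np.array(q),np.min(np.r_[q-lo,hi-q])))
for x,y,a in [(427,-186,4.26),(437,-305,2.26),(509,-189,1.99),(621,-187,1.81),(626,-298,4.57)]:
  for f in (0,np.pi):
    q=r.ik([x,y,9],down(a+f)); q2=r.ik([x,y,60],down(a+f));print(x,f>0,None if q is None else np.array(q),q2 is not None)
E
```

```text
0 25 10 [507.84  45.55  92.32] (array([-0.45, -0.13,  0.27,  2.33,  0.04,  0.5 ,  1.57]), np.float64(0.06775996154911779))
0 25 60 [487.13  41.31 137.63] (array([-0.43, -0.25,  0.24,  2.32,  0.09,  0.63,  1.52]), np.float64(0.07991666350038829))
0 60 10 [538.91  51.91 107.11] (array([-0.47, -0.08,  0.29,  2.26,  0.02,  0.52,  1.59]), np.float64(0.14466902253232572))
0 60 60 [518.21  47.67 152.43] (array([-0.46, -0.19,  0.26,  2.24,  0.07,  0.65,  1.54]), np.float64(0.15607154537824997))
0 95 10 [569.99  58.27 121.9 ] (array([-0.49, -0.03,  0.32,  2.18, -0.01,  0.56,  1.61]), np.float64(0.2231262266073104))
0 95 60 [549.29  54.03 167.22] (array([-0.48, -0.14,  0.29,  2.17,  0.05,  0.67,  1.56]), np.float64(0.2338066390465312))
0 130 10 [601.06  64.64 136.69] (array([-0.51,  0.02,  0.34,  2.1 , -0.04,  0.59,  1.63]), np.float64(0.3033501849582665))
0 130 60 [580.36  60.4  182.01] (array([-0.5 , -0.08,  0.32,  2.09,  0.03,  0.7 ,  1.58]), np.float64(0.29704902231466007))
0 160 10 [627.7   70.09 149.37] (array([-0.52,  0.06,  0.36,  2.03, -0.06,  0.62,  1.65]), np.float64(0.3736792548049
[... 1739 characters left out ...]
[629.19  70.4  205.25] (array([-0.65, -0.  ,  0.48,  1.96, -0.02,  0.74, -1.53]), np.float64(0.37967897092814623))
427 False [ 1.28  0.41 -1.09  2.08  0.46  0.92  2.63] False
427 True [-0.31  0.23  0.69  2.15 -0.2   0.82  0.05] True
437 False [-0.06  0.38  0.69  2.   -0.32  0.87  1.49] True
437 True [-0.42  0.66  1.22  2.01 -0.74  1.02 -1.29] True
509 False [-0.23  0.38  0.6   1.97 -0.28  0.87  0.93] True
509 True [-0.66  0.68  1.22  1.98 -0.76  1.03 -1.8 ] True
621 False [-0.23  0.58  0.6   1.7  -0.38  0.98  0.75] True
621 True [-0.58  0.9   1.21  1.72 -0.91  1.19 -2.02] True
626 False [-0.36  0.98  1.2   1.59 -0.95  1.25 -2.27] True
626 True [-0.1   0.69  0.69  1.58 -0.48  1.05  0.58] True
```

```bash
cat >> h.py <<'E'
LOOK=([590,-210,330],down(np.pi))
def look():
    r.move_pose(*LOOK); r.pause(.15); d=cam("wrist"); W=cloud(d); return d,find_cups(d,W)
def pick(c,flip,zt=9,goff=4,op=60,f=15):
    x,y,a=c; t=np.array([x,y])-goff*np.array([np.cos(a),np.sin(a)]); o=down(a+(np.pi if flip else 0))
    r.grip(op); r.move_pose([*t,100],o)
    hit=r.servo_line([*t,zt],o,feed=100,threshold=10)
    p=r.current_tool_pos(); r.grip(5,f_grip=f); w=r.current_width()
    r.servo_line([*t,60],o,feed=120); w2=r.current_width()
    r.servo_line([*t,170],o,feed=200)
    print("pick",[x,y,a],hit,p,w,w2,r.current_force(),r.current_time()); return w2
def place(xpos,flip,h=10.5,goff=4,yoff=0,op=42):
    p1,o=place_pose(xpos,95,flip,goff,yoff); p2,_=place_pose(xpos,h,flip,goff,yoff)
    r.move_pose(p1,o); pm,_=place_pose(xpos,h+12,flip,goff,yoff); r.servo_line(pm,o,feed=150); r.pause(.2)
    hit=r.servo_line(p2,o,feed=30,threshold=5); p=np.array(r.current_tool_pos())
    print("place",hit,"h",(p-STOP)@N,"x",(p-STOP)@S,r.current_width())
    r.grip(op); r.pause(.3)
def away(xpos,flip,goff=4):
    p1,o=place_pose(xpos,95,flip,goff); r.servo_line(p1,o,feed=200)
E
python3 - <<'E'
from h import *
d,cs=look(); 
c=min([c for c in cs if c[0]=="C"],key=lambda c:np.hypot(c[1]-509,c[2]+189)); print(len(cs),c)
w=pick(c[1:4],False)
E
```

```text
6 ('C', np.float64(509.36591490033356), np.float64(-189.31913889188922), np.float64(1.9930911860678542), np.float64(22.23751669838094), np.float64(0.1982627310518382), 80)
pick [np.float64(509.36591490033356), np.float64(-189.31913889188922), np.float64(1.9930911860678542)] False [ 511.48461573 -193.18989741    9.57574243] 27.96229383446759 27.780697326286667 [-0.36521072  0.30052158 -0.54787721] 29.425
```

```bash
python3 - <<'E'
from h import *
p1,o=place_pose(25,95); r.move_pose(p1,o); pm,_=place_pose(25,20); r.servo_line(pm,o,feed=150); r.pause(.2)
d=cam("scene"); save(d,"s6",(230,90,400,230),4); print(r.current_time(),r.current_width())
E
```

```text
31.2583 27.999730496028707
```

View pics/s6.png

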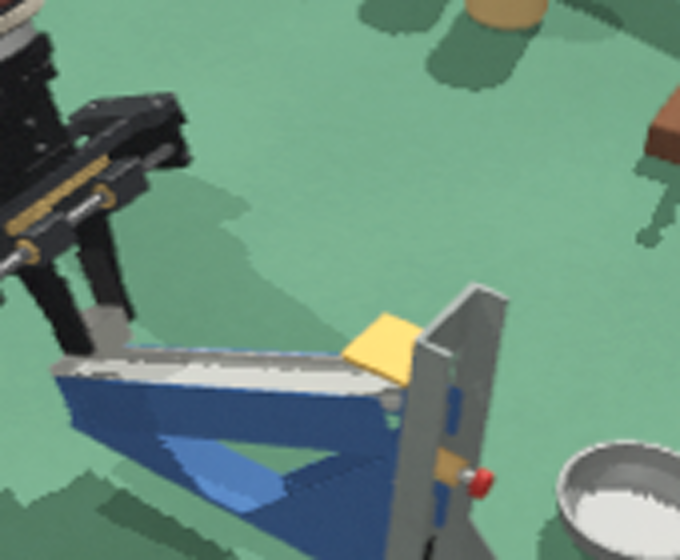

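The cup, held at view pixel (105,325), is centred over the trough near the stop. I'll lower it and release.

```bash
python3 - <<'E'
from h import *
p2,o=place_pose(25,10); print(r.servo_line(p2,o,feed=25,threshold=4)); p=np.array(r.current_tool_pos())
print("h",(p-STOP)@N,"x",(p-STOP)@S,r.current_force())
r.grip(42); r.pause(.3); away(25,False)
d=cam("scene"); save(d,"s7",(230,90,400,230),4)
d,cs=look(); print([[round(float(v),1) for v in c[1:3]] for c in cs])
d=cam("top"); save(d,"t5",(150,60,330,240),3.3); print(r.current_time())
E
```

```text
False
h 9.833912533035653 x 28.82765204639617 [ 0.13756613 -0.50966392  0.68094365]
[[427.1, -185.5], [437.5, -304.6], [512.6, -283.2], [621.0, -186.8], [626.3, -298.2]]
34.7917
```

View pics/s7.png

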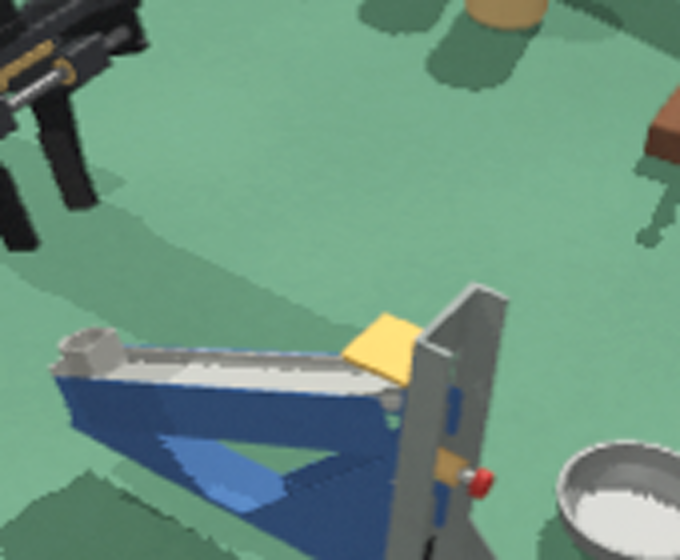

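View pics/t5.png

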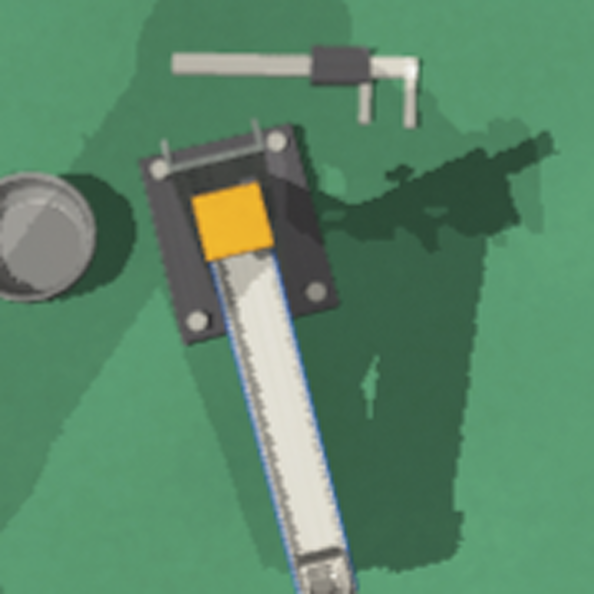

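The first cup sits at the stop, with its nose at the stop and mouth up. The remaining ones follow, with a fresh look before each pick.

```bash
python3 - <<'E'
from h import *
for i,(n,fl) in enumerate([((427,-186),True),((437,-305),False)],1):
    d,cs=look(); C=[c for c in cs if c[0]=="C"]
    c=min(C,key=lambda c:np.hypot(c[1]-n[0],c[2]-n[1])); print(len(cs),[round(float(v),2) for v in c[1:]])
    w=pick(c[1:4],fl)
    if not 26<w<30: print("BAD"); break
    x=25+32*i; place(x,fl); away(x,fl)
    d=cam("scene"); save(d,f"s8_{i}",(230,90,400,230),3)
print(r.current_time())
E
python3 -c "
import cv2,numpy as np
cv2.imwrite('pics/s8.png',np.vstack([cv2.imread(f'pics/s8_{i}.png')[:300] for i in (1,2)]))"
```

```text
5 [427.01, -185.75, 4.25, 22.28, 0.22, 97.0]
pick [np.float64(427.01470329673214), np.float64(-185.7534914879892), np.float64(4.25351110152681)] False [ 429.22980774 -182.34851126    9.51421187] 27.49376119994221 27.984921962350363 [-1.20413385  0.09564224 -0.35348909] 40.8167
place False h 10.285526237562168 x 60.76837753913812 27.758885323216784
4 [437.33, -304.76, 2.25, 22.35, 0.22, 101.0]
pick [np.float64(437.3260995432563), np.float64(-304.7627237385003), np.float64(2.247588767682991)] False [ 440.3287314  -308.1152278     9.60903036] 28.075514251257495 27.812164095489727 [-0.11883094  0.23963931 -0.18290572] 52.7417
place False h 10.606086727525323 x 93.05792882025224 28.13069850679647
57.1167
```

View pics/s8.png

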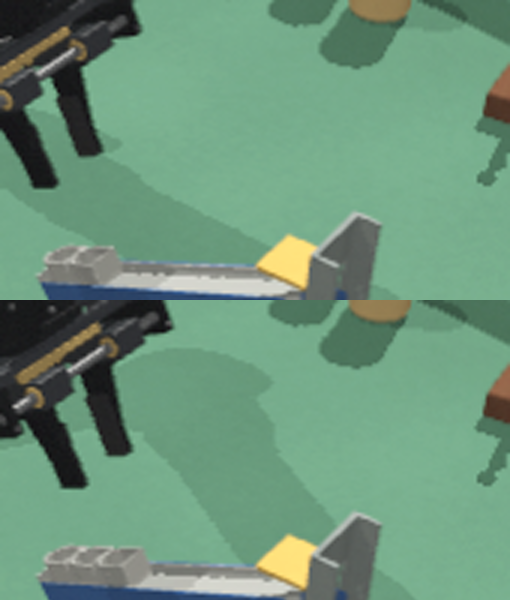

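Three cups are in one row. Two more to go.

```bash
python3 - <<'E'
from h import *
for i,(n,fl) in enumerate([((621,-187),False),((626,-298),True)],3):
    d,cs=look(); C=[c for c in cs if c[0]=="C"]
    c=min(C,key=lambda c:np.hypot(c[1]-n[0],c[2]-n[1])); print([(c[0],round(c[1]),round(c[2])) for c in cs],[round(float(v),2) for v in c[1:]])
    if np.hypot(c[1]-n[0],c[2]-n[1])>60: print("moved?"); break
    w=pick(c[1:4],fl)
    if not 26<w<30: print("BAD"); break
    x=25+32*i; place(x,fl); away(x,fl)
    d=cam("scene"); save(d,f"s8_{i}",(230,90,400,230),3)
d,cs=look(); print(cs); d=cam("top"); save(d,"t6",(180,80,300,230),4); W=cloud(d); np.save("W6.npy",W)
print(r.current_time())
E
python3 -c "
import cv2,numpy as np
cv2.imwrite('pics/s9.png',np.vstack([cv2.imread(f'pics/s8_{i}.png')[:300] for i in (3,4)]))"
```

```text
[('F', 513, -284), ('C', 621, -187), ('C', 626, -298)] [620.77, -186.78, 1.81, 22.15, 0.18, 79.0]
pick [np.float64(620.7703547759043), np.float64(-186.78360908503336), np.float64(1.8106535490164417)] False [ 622.31781739 -190.68518714    9.74278101] 27.512291982567923 28.034983871960687 [-0.07687925 -0.41031501 -0.83439149] 63.3583
place False h 10.563963818528892 x 125.05598479450856 27.699233466467888
[('F', 513, -284), ('C', 626, -298)] [626.21, -298.14, 4.57, 22.22, 0.21, 86.0]
pick [np.float64(626.2089348113717), np.float64(-298.1406262913691), np.float64(4.565084180934899)] False [ 627.39692009 -294.3104021     9.83411859] 27.968432890936736 27.380315589764088 [-0.79807404 -1.00362275 -0.8649025 ] 74.3167
place False h 10.30610870650908 x 156.85363687440045 27.493555773830746
[('F', 512.7770385742188, -283.5601806640625, ((512.7770385742188, -283.5601806640625), (30.874128341674805, 27.460430145263672), 3.9411933422088623), np.float64(30.385690223664096))]
81.3833
```

View pics/s9.png

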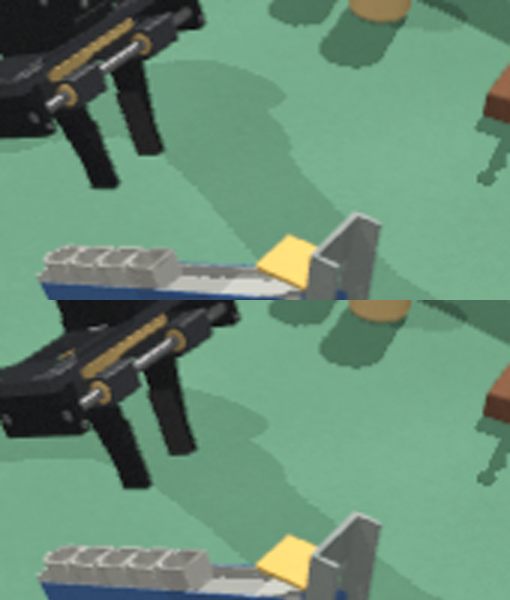

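View pics/t6.png

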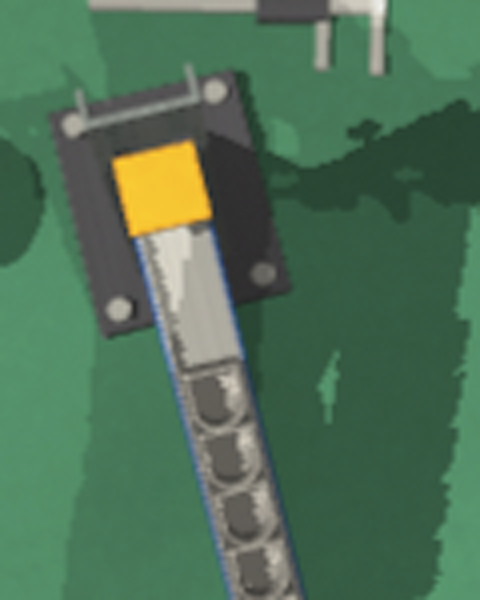

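All five cups lie in one row. Now the follower: I'll take a closer look for its yaw.

```bash
python3 - <<'E'
from h import *
r.move_pose([600,-284,220],down(np.pi)); r.pause(.15)
d=cam("wrist"); W=cloud(d); save(d,"w2",None,1.4)
m=(W[...,2]>27)&(W[...,2]<34)&(abs(W[...,0]-513)<40)&(abs(W[...,1]+284)<40)
lab,n=ndimage.label(m); s=ndimage.sum(m,lab,range(1,n+1)); P=W[lab==1+np.argmax(s)]
print(len(P),cv2.minAreaRect(P[:,:2].astype(np.float32)),P.mean(0))
def cost(p):
    c,s=np.cos(p[2]),np.sin(p[2]); D=P[:,:2]-p[:2]; X=D@[c,s];Y=D@[-s,c]
    return np.r_[np.maximum(abs(X)-15.7,0)**2+np.maximum(abs(Y)-13.7,0)**2].sum()
from scipy.optimize import minimize
for a in np.arange(-1.5,1.6,.3):
    b=minimize(cost,[*P.mean(0)[:2],a],method="Nelder-Mead",options=dict(xatol=1e-3,fatol=1e-3)); print(round(a,1),b.x,b.fun)
E
```

```text
612 ((512.7091064453125, -284.1053161621094), (31.385828018188477, 28.14080047607422), 4.536797523498535) [ 512.5075063  -284.11412955   28.95022009]
-1.5 [ 512.66790612 -283.5245572    -1.49278023] 98.88372062125615
-1.2 [ 512.61410076 -282.83611817   -1.49278099] 98.8837206092788
-0.9 [ 512.60231857 -282.68612476   -1.4927792 ] 98.88372083240712
-0.6 [ 5.12715839e+02 -2.84132253e+02  7.65937388e-02] 0.838182505132556
-0.3 [ 5.12714425e+02 -2.84132038e+02  7.66286539e-02] 0.8381846316814701
0.0 [ 5.12781809e+02 -2.84122298e+02  2.30254243e-16] 9.693647011801193
0.3 [ 5.12716324e+02 -2.84132102e+02  7.65986272e-02] 0.8381828417629911
0.6 [ 5.12714910e+02 -2.84132193e+02  7.65832679e-02] 0.838183072638769
0.9 [ 512.83001261 -285.59823732    1.64885471] 98.88372729456864
1.2 [ 512.62049451 -282.91746982    1.64881011] 98.88372069529848
1.5 [ 512.78151127 -284.97764921    1.64881136] 98.8837206098186
```

View pics/w2.png

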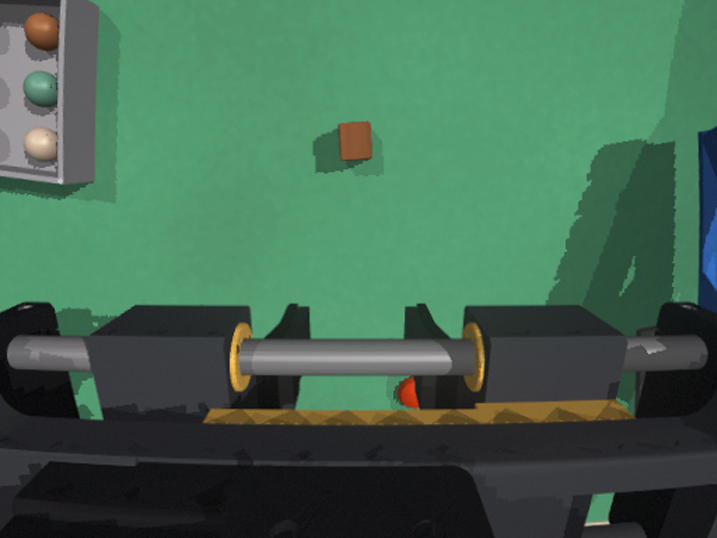

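The follower is alone at view pixel (355,141), yaw 0.077 rad, long side along x. I'll pick it and set it behind the last cup.

```bash
python3 - <<'E'
from h import *
w=pick((512.7,-284.1,0.077+np.pi),False,zt=11,goff=0)
if 26<w<30:
    place(185,False,h=12,goff=0); away(185,False,goff=0)
    d=cam("scene"); save(d,"s10",(230,90,400,230),4)
    r.move_pose([560,-200,330],down(np.pi)); r.pause(.3)
    d=cam("top"); save(d,"t7",(180,80,310,290),2.8); W=cloud(d); np.save("W7.npy",W)
    chute_pose("top")
print(r.current_time())
E
```

```text
pick [512.7, -284.1, 3.218592653589793] False [ 513.23713624 -284.26469923   11.65564188] 27.851678513658115 27.861636094831468 [-1.04276751  0.14670358 -0.97201208] 86.4167
place False h 11.829678463468607 x 184.88233212286306 27.891213656757515
pad ((697.7254638671875, 84.45877075195312), (44.503841400146484, 40.070045471191406), 12.701922416687012) z 198.51220705218032 tilt along x,y -0.0059201631254006135 -3.600604013354432e-05 404
92.175
```

View pics/s10.png

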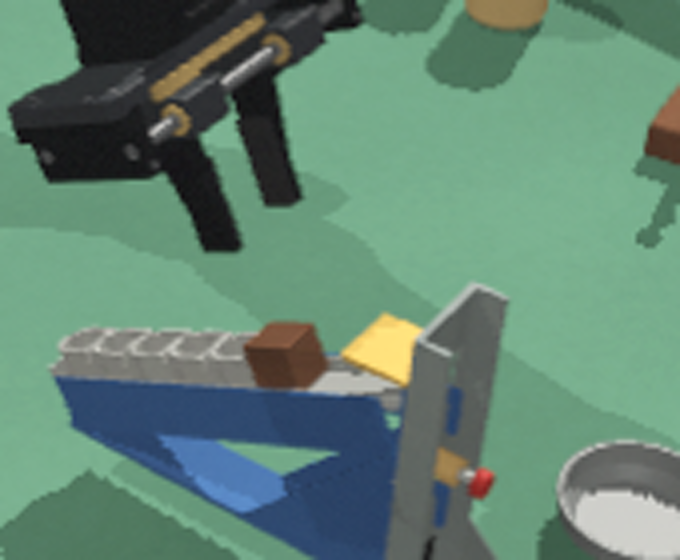

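View pics/t7.png

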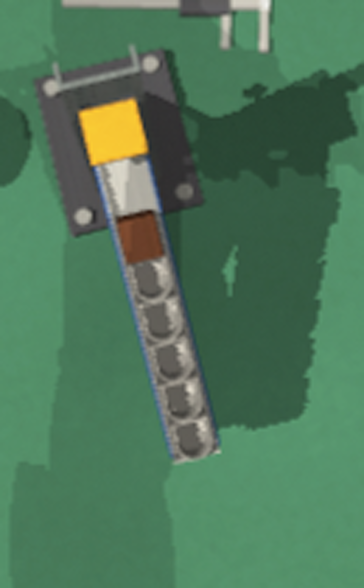

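```bash
python3 - <<'E'
from h import *
d=cam("top"); W=cloud(d); im=d["image"].astype(int)
Q=W-STOP; a=Q@S; n=Q@N; y=Q[...,:2]@uy
m=(n>26)&(n<34)&(abs(y)<25)&(a>100)&(a<220); print("follower top a",np.percentile(a[m],[2,98]),"y",np.percentile(y[m],[2,98]),"n",np.median(n[m]))
m=(n>18.5)&(n<25)&(abs(y)<20)&(a>-5)&(a<165); print("cup rims a",np.percentile(a[m],[1,99]),"y",np.percentile(y[m],[2,98]),"n",np.median(n[m]))
for l in ("carnelian","dop_dish"): print(l,[(round(b["p"],2),[round(v) for v in b["location"]]) for b in r.boxes_of("top",l)])
print(r.current_force(),r.current_width()); r.sign_off()
E
```

```text
follower top a [155.69327435 186.02377104] y [-12.97732888  13.51439651] n 29.529633476974595
cup rims a [ -2.37395656 153.12940274] y [-13.95662306  13.58563428] n 20.18773823424142
carnelian [(0.6, [769, -214, 13]), (0.25, [522, 49, 95])]
dop_dish [(0.9, [766, 255, 5]), (0.55, [738, 92, 12]), (0.46, [769, -216, 12])]
[-0.18377377 -0.4136092   0.48250989] 41.93323984555383
the job is handed in; nothing more can be done
```

The feed is set up and loaded, and I handed the job in at about 92 s of the 210 s allowed. The hand-in gives no verdict, so this rests on my own camera checks.

- **Chute:** I hooked it into the upright's slots and pressed it down on the yellow pad. The resistance peaked at about 14 N, then dropped sharply as the catch snapped past. The last check put it at 39.5 mm above the bench, where home is 40 mm, and the pad's tilt was below 0.01. I couldn't read the catch value directly; I only saw the brass nose and red knob back where they were before pressing.
- **Cups:** I found five on the bench and placed all five nose-first and mouth up. They lie in one row at the stop with no visible gaps, centred across the trough to within about 0.5 mm.
- **Follower:** It sits on the floor right behind the fifth cup, about 2 to 3 mm from it and centred.
- **Carnelian and dop dish:** The last check put both within about 5 mm of where they started, which is about as accurate as the detector gets. The arm never went near either.

The only disagreement was between cameras: the top and scene cameras differed by about 1 to 3 mm, within their stated accuracy. No grasp or placing had to be repeated, and the arm was clear of everything when I handed in.

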